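# Sort two spare knobs by their keyways on a fitting board

### The arm

A 6-joint arm with a two-finger parallel gripper is mounted at the origin on a cart in front of the work surface, level with it; the furniture and walls round the work are solid. World frame = base frame: x ahead of the robot, y to its left, z up, the work surface at z = 0. Lengths are in m, angles in rad, forces in N, time in s.
With the tool pointing down it reaches from about 0.325 to 0.85 m from the base axis. Payload 4.4 kg.
Tool frame: the origin (TCP) lies between the finger pads, 19 mm behind the fingertips; this is the grasp point; z points along the fingers, y is the line along which they close (so a half turn about z gives the same grasp; the last joint's range is limited). The gripper opens to 94 mm and grips with 3 to 60 N. Pads are 16 mm wide; open, the fingers measure 119 mm over their backs; the gripper's body (75 mm by 177 mm) begins 78 mm behind the grasp point.
Start: joints at [1.109, 0.207, 1.542, -0, 1.393, -0.15], TCP at [0.176, 0.547, 0.224] pointing down, gripper open.
Joint ranges: [-2.73, 2.73], [-0.86, 2.22], [0.23, 2.46], [-1.11, 4.25], [0.08, 2.63], [-2.82, 2.82]. Speed limits (rad/s): [2.79, 2.79, 3.14, 3.14, 3.14, 3.14].

### API

Orientations are given as a unit quaternion [w, x, y, z].
In Python, from station import arm gives the robot as it stands.
- The arm moves only by the tool run_rows, called after ">>>" as name(argument=value, ...) on one line, values as JSON. Schema: {"type":"object","properties":{"increments":{"type":"array","items":{"type":"array","items":{"type":"number"},"minItems":4,"maxItems":4},"minItems":1,"maxItems":20},"jaw":{"type":"number"},"grip_n":{"type":"number"},"only":{"type":"string"},"quiet":{"type":"boolean"},"lines":{"type":"string"}},"required":["increments"],"additionalProperties":false}. increments is a list of rows, 1 to 20 of them, each of 4 numbers: dx, dy, dz in m, then a turn about the tool's z in rad; each row shifts and turns the commanded pose from where the row before left it, along the tool's axes as they then stand; what a row does not reach is not made up. A row lasts 1/8 s, in which the tool goes at most 0.0625 m and 0.188 rad, less where a joint would pass 70% of its speed; a pose out of reach is approached as far as the arm can. jaw is the finger opening in m, set as the call begins (left out keeps the last). The fingers move at their own pace and stop on an object; grip_n is the grip in N (left out, the last holds). Time passes only in rows, so rows that do not move let the fingers close. The tool returns the time, the measured TCP pose, the force, the opening and the grip force at its end. only (a regular expression) keeps the lines of the reply that match it, lines (a string "A,B") keeps lines A to B, and quiet returns only ok. Input that does not fit is refused with a message, and nothing moves.
- arm.get_obs(): the state, without advancing time (a new reading comes with each control period).
- arm.get_image(name): name is "side" or "top" or "wrist"; returns the picture (384x512x3 uint8, blue, green, red); there is no depth.
- arm.camera_params(name): a dict with "fx", "fy", "cx", "cy" (pixels), "rvec" (rotation vector, rad) and "tvec" (3), from world to camera coordinates, as OpenCV has them; the wrist camera has in their place "tool_from_camera" (4x4, takes a point from camera to tool coordinates, whose origin is the TCP and whose axes are the flange's). Camera axes: x right, y down, z forward; pixel columns grow to the right and rows downward; lengths in m; the calibration is good to about 2 mm. The wrist camera is an equidistant fisheye: a pixel r from the principal point sees the ray r / f radians off the axis. A picture is of the moment at which its call begins: read the wrist's pose just before it. camera_params takes no time and is no camera call.
- arm.finish_job(): hands the job in; it is judged then, once.
The state is a dict: "t": time; "qpos": joint angles; "qvel": joint speeds; "effort": joint torques, N m; "position": TCP position; "orientation": TCP orientation; "contact_force": force on the tool from outside, world axes, zero at the start; "torque": the same for the moment, N m; "finger_gap": finger opening in m; "gripper_force": force on a finger pad.
Only numpy, scipy, OpenCV 4.12 (cv2) and the standard library are available. Lean on these libraries where they do the work, as an engineer would, in place of code of your own. Each camera call takes 0.05 s, during which the arm holds its last target. There are 200 camera calls.

### The job

Two spare microscope-lamp knobs look alike, but their hidden keyways lie at different angles to the pointer. Try them on the three keyed shafts of the fitting board, always with the white pointer towards the red mark of that shaft, and leave each knob fully home on the one shaft that it fits that way, pointer at the mark and released; one shaft stays empty. Do not knock over or push away the white dropper bottle, the brown reagent bottle or the white slide box.

Things in the scene. Friction and masses are not known exactly. Their poses are not given: they have to be found in the camera images.
- knob_1: black pointer knob; 40 to 85 g, stands upright. Origin: centre of underside, z up. Round skirt 38 mm across, 26 mm high; on it a grip bar 36 mm (x) by 12 mm (y) by 18 mm high, top at 44 mm. White pointer line at its -x end. Below: blind bore 16.4 mm across, 22 mm deep, with a keyway 8 mm wide out to 12.5 mm from the axis, at -x, +y or -y: not visible, must be found by trying; not as knob_2's
- knob_2: black pointer knob; 40 to 85 g, stands upright. Origin: centre of underside, z up. Round skirt 38 mm across, 26 mm high; on it a grip bar 36 mm (x) by 12 mm (y) by 18 mm high, top at 44 mm. White pointer line at its -x end. Below: blind bore 16.4 mm across, 22 mm deep, with a keyway 8 mm wide out to 12.5 mm from the axis, at -x, +y or -y: not visible, must be found by trying; not as knob_1's
- knob_1_pointer (a point): pointer end of knob_1's grip bar: 18 mm from its axis towards its own -x, 35 mm above its underside
- knob_2_pointer (a point): the same on knob_2
- board: fixed grey plate 90 (x) by 240 (y) by 15 mm. Origin: centre of underside, z up; -x is its front. Three steel shafts in a row along y, 75 mm apart, a red mark in front (-x) of each. A knob's pointer is at the mark when its yaw equals the board's. Each shaft has one brass key; one key points to -x (the mark), one to +y, one to -y; which shaft has which changes and is not measured
- seat_1 (a point): centre of the foot of the shaft at the board's +y end, on the plate's top (15 mm above the bench). Each shaft is 14 mm across, 20 mm high, its top 4.5 mm tapered to 8 mm; its key is 5 mm wide, 11 mm high from the plate up, and reaches 11 mm from the axis
- seat_2 (a point): the same for the middle shaft. With the pointer at the mark, a knob that fits a shaft goes down until its underside lies on the plate; one that does not stops on the key, 11 mm above the plate; one that misses the shaft's tip stops at about 20 mm
- seat_3 (a point): the same for the shaft at the board's -y end. On every shaft a fitting knob has 1.5 mm of play at each side of the key (0.13 rad) and 1.2 mm round the shaft
- microscope: bystander, fixed: stereo microscope about 0.4 m high. Origin under its middle; its foot, column and low mains plug reach 0.17 m from there towards the robot (world -x) and 0.13 m to either side (world y): keep the TCP at x below 0.52 when passing in front of it
- dropper: bystander: white plastic dropper bottle, 32x45x71 mm, upright; origin under its centre
- reagent: bystander: brown glass dropper bottle with a coloured teat, 33x32x95 mm, upright; origin under its centre
- slidebox: bystander: closed white slide box, 45 (x) x 88 (y) x 29 mm; origin under its centre

How it is judged:
By the outcome, as a careful person would: the job done as asked, in the order asked, and still so for the second after the job is handed in, with the robot touching nothing.
It also fails if it takes over 67 s, if anything falls off the work surface, if the arm or the gripper's body presses on something with over 40 N, if the wrist force passes 120 N, or if a joint passes its speed limit or range.

## Working session

There is one attempt and no reset: what is moved stays moved. The work goes in short steps, Python scripts to look and compute and a tool call to move; the robot and the scene stay as the last step left them, time stands still between calls to the robot, and variables do not carry over. Pictures are saved under pics/ and viewed, at most 12 in all, crops included, and the job is handed in when it is done.

```bash
ls; mkdir -p pics
```

Run:
```python
from station import arm
import cv2,numpy as np
o=arm.get_obs();print(o['t'],o['position'],o['orientation'],o['finger_gap'])
for n in['top','side']:
    im=arm.get_image(n);cv2.imwrite(f'pics/{n}0.png',im);p=arm.camera_params(n);print(n,p)
```

```text
pics
station.py
0.0 [0.1760804  0.54657076 0.22308975] [-3.21347460e-04  1.55271459e-01  9.87871186e-01 -1.09159457e-03] 0.09388560666370732
top {'fx': 353.20201101211507, 'fy': 353.20201101211507, 'cx': 257.81844154818765, 'cy': 189.6619323860523, 'rvec': array([ 2.16791225, -2.03289215,  0.23420749]), 'tvec': array([0.09474705, 0.58403797, 1.03796186])}
side {'fx': 408.322890821299, 'fy': 408.322890821299, 'cx': 256.4446855334528, 'cy': 195.2704621768319, 'rvec': array([ 1.9276185 , -1.36700121,  0.61702411]), 'tvec': array([-0.07392362,  0.40862835,  0.67094261])}
```

View pics/top0.png

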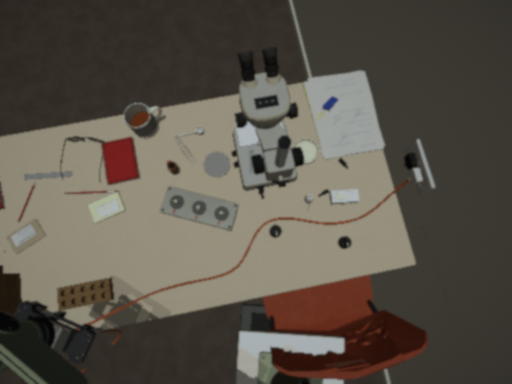

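View pics/side0.png

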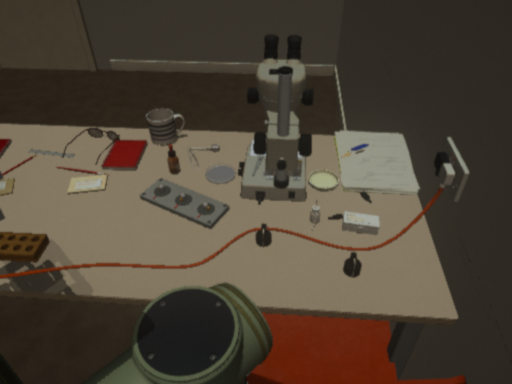

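Top view: knobs at about (276,231) and (344,242), board centre (200,208), slide box (344,196), dropper (308,199), reagent (173,167). Side view: knobs at about (263,235) and (353,265), board at (185,201). Next I enlarge and locate them.

Create h.py:
```python
import cv2,numpy as np
from station import arm
from scipy.spatial.transform import Rotation as R
def ray(n,px):
    p=arm.camera_params(n);K=np.array([[p['fx'],0,p['cx']],[0,p['fy'],p['cy']],[0,0,1]])
    Rm=cv2.Rodrigues(p['rvec'])[0];c=-Rm.T@p['tvec']
    d=Rm.T@np.linalg.solve(K,np.array([px[0],px[1],1.]));return c,d
def onplane(n,px,z):
    c,d=ray(n,px);return c+d*(z-c[2])/d[2]
def proj(n,P):
    p=arm.camera_params(n);K=np.array([[p['fx'],0,p['cx']],[0,p['fy'],p['cy']],[0,0,1]])
    return cv2.projectPoints(np.float64([P]),p['rvec'],p['tvec'],K,None)[0].ravel()
```

Run:
```python
from h import *
t=cv2.imread('pics/top0.png');s=cv2.imread('pics/side0.png')
def crop(im,x,y,w=100,h=72,k=4): return cv2.resize(im[y:y+h,x:x+w],None,fx=k,fy=k,interpolation=cv2.INTER_CUBIC)
a=np.hstack([crop(t,152,175),crop(t,262,180)]);b=np.hstack([crop(s,135,165),crop(s,240,210,140,100,400/140)[:288]])
b=np.hstack([crop(s,135,165),cv2.resize(s[205:290,245:363],(400,288),interpolation=cv2.INTER_CUBIC)])
o=np.vstack([a,b]);o=np.clip(o*1.6,0,255).astype(np.uint8);cv2.imwrite('pics/c1.png',o)
for n,ps in dict(top=[(276,231,.035),(344,242,.035),(308,199,.07),(344,196,.03),(173,167,.09)],side=[(263,235,.035),(353,265,.035)]).items():
    for x,y,z in ps: print(n,x,y,onplane(n,(x,y),z).round(3))
m=cv2.inRange(cv2.cvtColor(t,cv2.COLOR_BGR2HSV),(0,0,60),(179,60,140))
sub=np.zeros_like(m);sub[180:236,155:245]=m[180:236,155:245]
c=max(cv2.findContours(sub,0,2)[0],key=cv2.contourArea);r=cv2.minAreaRect(c);print(r)
bp=cv2.boxPoints(r);print([onplane('top',q,.015).round(4) for q in bp])
```

```text
Traceback (most recent call last):
ValueError: all the input array dimensions except for the concatenation axis must match exactly, but along dimension 0, the array at index 0 has size 288 and the array at index 1 has size 286
```

Run:
```python
from h import *
t=cv2.imread('pics/top0.png');s=cv2.imread('pics/side0.png')
def crop(im,x,y,w=100,h=72): return cv2.resize(im[y:y+h,x:x+w],(400,288),interpolation=cv2.INTER_CUBIC)
o=np.vstack([np.hstack([crop(t,152,175),crop(t,262,180)]),np.hstack([crop(s,135,165),crop(s,245,205,118,85)])])
cv2.imwrite('pics/c1.png',np.clip(o*1.6,0,255).astype(np.uint8))
for n,ps in dict(top=[(276,231,.035),(344,242,.035),(308,199,.07),(344,196,.03),(173,167,.09)],side=[(263,235,.035),(353,265,.035)]).items():
    for x,y,z in ps: print(n,x,y,onplane(n,(x,y),z).round(3))
m=cv2.inRange(cv2.cvtColor(t,cv2.COLOR_BGR2HSV),(0,0,60),(179,60,140))
sub=np.zeros_like(m);sub[180:236,155:245]=m[180:236,155:245]
c=max(cv2.findContours(sub,0,2)[0],key=cv2.contourArea);r=cv2.minAreaRect(c);print(r)
print([onplane('top',q,.015).round(4) for q in cv2.boxPoints(r)])
```

```text
top 276 231 [0.455 0.067 0.035]
top 344 242 [ 0.434 -0.146  0.035]
top 308 199 [ 0.556 -0.025  0.07 ]
top 344 196 [ 0.582 -0.146  0.03 ]
top 173 167 [0.626 0.398 0.09 ]
side 263 235 [0.443 0.062 0.035]
side 353 265 [ 0.422 -0.157  0.035]
((198.9620819091797, 207.8605194091797), (76.7944107055664, 30.22300910949707), 14.534454345703125)
[array([0.4911, 0.4483, 0.015 ]), array([0.5891, 0.4358, 0.015 ]), array([0.5407, 0.1877, 0.015 ]), array([0.4447, 0.2047, 0.015 ])]
```

View pics/c1.png

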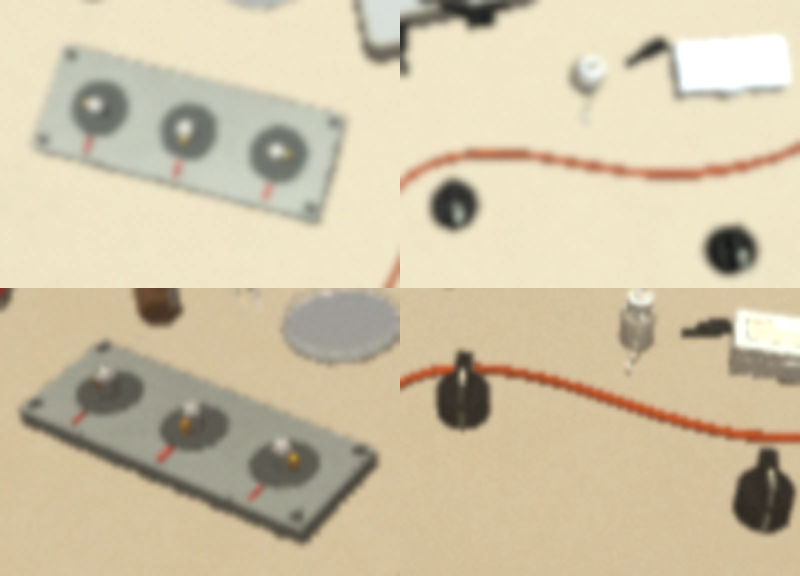

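Crops show the brass keys: the left shaft (seat_1) key points to +y, the middle one to the mark (-x), the right one (seat_3) to -y. Both knobs' pointers face roughly towards the robot. Next I move towards the board for a wrist view.

>>> run_rows(increments=[[-0.045, -0.032, 0, 0], [-0.045, -0.032, 0, 0], [-0.045, -0.032, 0, 0], [-0.045, -0.032, 0, 0], [-0.045, -0.032, 0, 0], [-0.045, -0.032, 0, 0], [-0.045, -0.032, 0, 0], [0, 0, 0, 0], [0, 0, 0, 0]], jaw=0.04)

```text
t: 1.23
position: [0.407, 0.2375, 0.2238]
orientation: [-0.001, 0.156, 0.988, 0.0]
contact_force: [0.0, 0.4, -0.4]
finger_gap: 0.0403
gripper_force: 0.0
```

Run:
```python
from h import *
o=arm.get_obs();print(o['t'],o['position'].round(4),o['orientation'].round(4))
im=arm.get_image('wrist');cv2.imwrite('pics/w1.png',im);np.save('w1.npy',np.r_[o['position'],o['orientation']])
print(arm.camera_params('wrist'))
```

```text
1.225 [0.407  0.2375 0.2238] [-7.000e-04  1.556e-01  9.878e-01  0.000e+00]
{'fx': 297.3186396354542, 'fy': 297.3186396354542, 'cx': 252.4878888380311, 'cy': 191.4498980082911, 'tool_from_camera': array([[-1.26021343e-03, -9.66818484e-01, -2.55461212e-01,
         7.32684292e-02],
       [ 9.99998848e-01, -1.00239335e-03, -1.13942761e-03,
        -4.32258905e-04],
       [ 8.45547058e-04, -2.55462354e-01,  9.66818634e-01,
        -1.60117961e-01],
       [ 0.00000000e+00,  0.00000000e+00,  0.00000000e+00,
         1.00000000e+00]])}
```

View pics/w1.png

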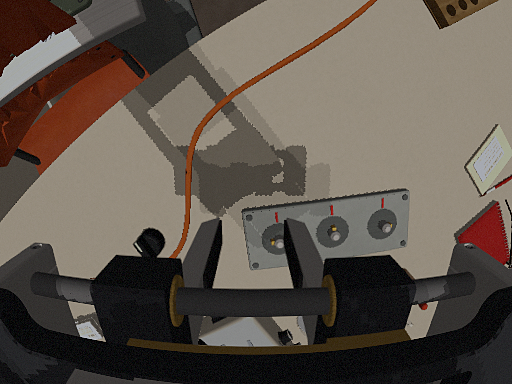

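The wrist view shows the board with shafts near (387,228), (333,234) and (278,242), red marks just above them, and the nearer knob at (150,242). I'll measure marks, discs and plate on the plate plane.

Add to h.py:
```python
def wpts(px,pose,z):
    p=arm.camera_params('wrist');T=p['tool_from_camera'];px=np.atleast_2d(px).astype(float)
    u=(px-[p['cx'],p['cy']])/p['fx'];r=np.linalg.norm(u,axis=1,keepdims=True)
    d=np.c_[u/np.maximum(r,1e-9)*np.sin(r),np.cos(r)]
    q=pose[3:];Rm=R.from_quat([q[1],q[2],q[3],q[0]]).as_matrix()
    d=d@(Rm@T[:3,:3]).T;c=pose[:3]+Rm@T[:3,3]
    return c+d*((z-c[2])/d[:,2:])
```

Run:
```python
from h import *
im=cv2.imread('pics/w1.png');P=np.load('w1.npy')
hsv=cv2.cvtColor(im,cv2.COLOR_BGR2HSV)
red=cv2.inRange(hsv,(0,150,80),(6,255,255))|cv2.inRange(hsv,(172,150,80),(179,255,255))
x0,y0=240,190
n,l,st,c=cv2.connectedComponentsWithStats(red[y0:270,x0:412])
for i in range(1,n):
    if st[i,4]>10:
        px=c[i]+[x0,y0];print('red',px.round(1),st[i,4],wpts(px,P,.015).round(4))
for y,x in[(215,300),(230,315),(240,345),(228,370),(228,405)]:print(x,y,im[y,x],hsv[y,x])
# plate mask
g=cv2.inRange(hsv,(0,0,85),(179,40,175));s=np.zeros_like(g);s[185:275,238:415]=g[185:275,238:415]
c=max(cv2.findContours(s,0,1)[0],key=cv2.contourArea)
W=wpts(c[:,0],P,.015)[:,:2];r=cv2.minAreaRect((W*1000).astype(np.float32));print(r)
d=cv2.resize(im[170:280,140:420],None,fx=2.8,fy=2.8,interpolation=cv2.INTER_CUBIC)
e=cv2.resize(cv2.cvtColor(s,8)[170:280,140:420],None,fx=2.8,fy=2.8);cv2.imwrite('pics/c2.png',np.clip(np.vstack([d*1.5,e*.6]),0,255).astype(np.uint8)[:600])
t=cv2.imread('pics/top0.png');hsv=cv2.cvtColor(t,cv2.COLOR_BGR2HSV).astype(int)
red=((t[...,2].astype(int)-t[...,1])>35).astype(np.uint8)
n,l,st,c=cv2.connectedComponentsWithStats(red[180:235,155:245])
for i in range(1,n): print('top red',st[i,4],onplane('top',c[i]+[155,180],.015).round(4))
```

```text
red [382.5 202.5] 18 [[0.5001 0.3959 0.015 ]]
red [331.4 209.6] 20 [[0.4858 0.322  0.015 ]]
red [276.1 216.7] 21 [[0.4719 0.2483 0.015 ]]
300 215 [112 118 119] [ 26  15 119]
315 230 [122 127 126] [ 36  10 127]
345 240 [122 127 125] [ 42  10 127]
370 228 [69 71 67] [75 14 71]
405 228 [117 124 124] [ 30  14 124]
((524.119384765625, 326.63507080078125), (282.5024108886719, 138.22027587890625), 68.85042572021484)
```

View pics/c2.png

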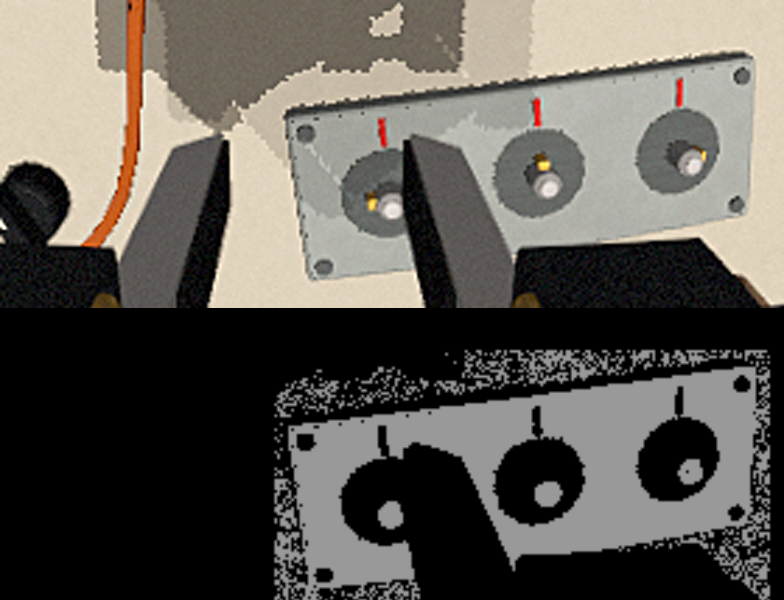

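Crop confirms the keys: seat_1 +y, seat_2 towards the mark, seat_3 -y. Dark discs centre at crop (678,151), (540,173).

Run:
```python
from h import *
im=cv2.imread('pics/w1.png');P=np.load('w1.npy')
hsv=cv2.cvtColor(im,cv2.COLOR_BGR2HSV)
for cx,cy in[(382,224),(333,232)]:
    w=im[cy-25:cy+26,cx-25:cx+26,2]
    m=((w<95)&(w>45)).astype(np.uint8);n,l,st,c=cv2.connectedComponentsWithStats(m)
    i=1+np.argmax(st[1:,4]);h=cv2.convexHull(np.argwhere(l==i)[:,::-1].astype(np.float32))
    M=wpts(h[:,0]+[cx-25,cy-25],P,.015)[:,:2];print('disc',st[i],cv2.fitEllipse((M*1000).astype(np.float32)))
for a,b in[(691,162),(548,187),(393,209)]:print('tip',wpts((140+a/2.8,170+b/2.8),P,.035).round(4))
for a,b in[(742,76),(736,204),(306,133),(323,267)]:print('screw',wpts((140+a/2.8,170+b/2.8),P,.015).round(4))
for a,b in[(99,108),(187,130),(278,154)]:print('topdisc',onplane('top',(152+a/4,175+b/4),.015).round(4))
# knob A in wrist: bright pointer etc.
```

```text
disc [ 10  10  30  30 604] ((531.4296875, 389.22357177734375), (45.80592346191406, 46.8961067199707), 164.88308715820312)
disc [  8   9  33  32 704] ((517.2542724609375, 315.6405334472656), (46.8759651184082, 47.765254974365234), 65.4992446899414)
tip [[0.5293 0.3886 0.035 ]]
tip [[0.5166 0.3158 0.035 ]]
tip [[0.5032 0.2433 0.035 ]]
screw [[0.504  0.4322 0.015 ]]
screw [[0.5745 0.4187 0.015 ]]
screw [[0.4619 0.2144 0.015 ]]
screw [[0.5328 0.2    0.015 ]]
topdisc [0.5303 0.3922 0.015 ]
topdisc [0.5169 0.3193 0.015 ]
topdisc [0.5021 0.2443 0.015 ]
```

>>> run_rows(increments=[[0, -0.045, 0, 0], [0, -0.045, 0, 0], [0, -0.045, 0, 0], [0, -0.045, 0, 0], [0, -0.04, 0, 0], [0, 0, 0, 0], [0, 0, 0, 0]])

```text
t: 2.15
position: [0.3401, 0.0293, 0.2243]
orientation: [0.0, 0.154, 0.988, 0.0]
contact_force: [0.8, -0.2, 0.1]
finger_gap: 0.0399
gripper_force: 0.0
```

Run:
```python
from h import *
o=arm.get_obs()
im=arm.get_image('wrist');cv2.imwrite('pics/w2.png',im);np.save('w2.npy',np.r_[o['position'],o['orientation']])
```

```text
(no output)
```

View pics/w2.png

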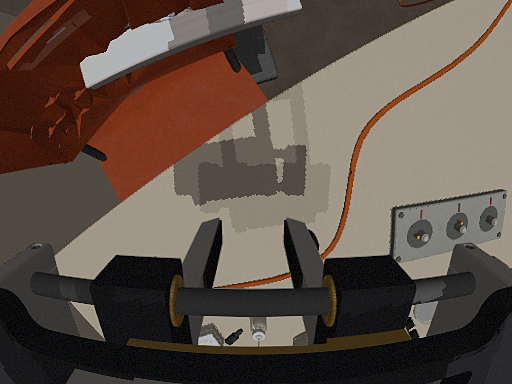

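The fingers hide the knobs here (one peeks out at (315,240)), so I move out beyond both for one clear view of the two.

>>> run_rows(increments=[[-0.041, -0.005, 0, 0], [-0.041, -0.005, 0, 0], [-0.041, -0.005, 0, 0], [-0.041, -0.005, 0, 0], [0, 0, 0, 0], [0, 0, 0, 0]])

```text
t: 2.95
position: [0.4895, -0.0397, 0.2235]
orientation: [-0.001, 0.154, 0.988, 0.0]
contact_force: [-0.4, 0.7, -0.0]
finger_gap: 0.0401
gripper_force: 0.0
```

Run:
```python
from h import *
o=arm.get_obs()
im=arm.get_image('wrist');cv2.imwrite('pics/w3.png',im);np.save('w3.npy',np.r_[o['position'],o['orientation']])
```

```text
(no output)
```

View pics/w3.png

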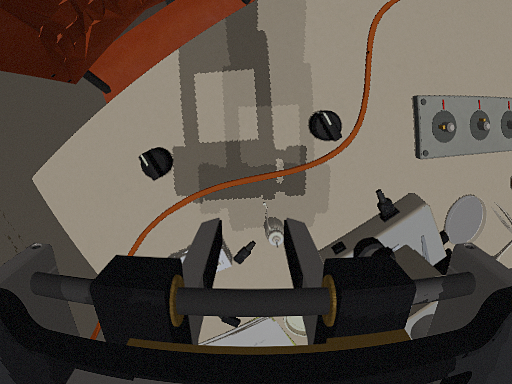

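Both knobs visible: A at (326,125), B at (156,163). Enlarging to read the bars.

Run:
```python
from h import *
im=cv2.imread('pics/w3.png')
c=[cv2.resize(im[y-22:y+22,x-22:x+22],(400,400),interpolation=cv2.INTER_CUBIC) for x,y in[(326,125),(156,163)]]
cv2.imwrite('pics/c3.png',np.clip(np.hstack(c)*2.,0,255).astype(np.uint8))
```

```text
(no output)
```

View pics/c3.png

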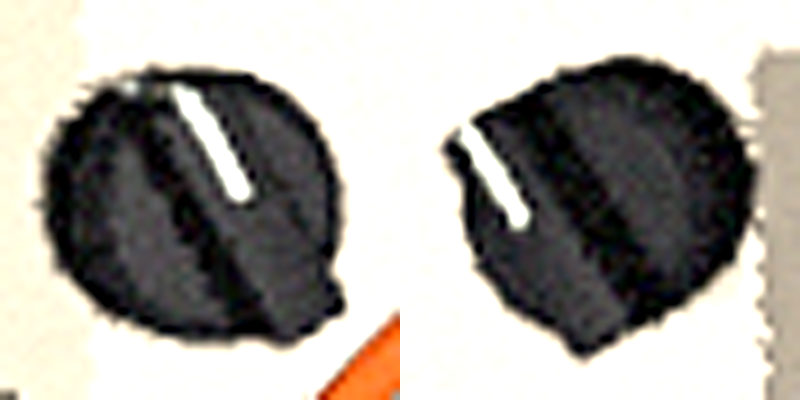

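Run:
```python
from h import *
P=np.load('w3.npy');im=cv2.imread('pics/w3.png')
q=P[3:];Rm=R.from_quat([q[1],q[2],q[3],q[0]]).as_matrix();print(Rm.round(3)[:2])
for nm,(cx,cy),o,i,f in[('A',(326,125),(180,92),(243,195),(313,322)),('B',(156,163),(65,128),(122,225),(207,325))]:
    f3=lambda a:wpts(np.array([cx-22,cy-22])+np.array(a)/9.09-.45,P,.044)[0,:2]
    o,i,f=map(f3,(o,i,f));d=(o-i)/np.linalg.norm(o-i)
    c=o-.018*d
    g=im[cy-22:cy+22,cx-22:cx+22].max(2)<70
    n,l,st,cc=cv2.connectedComponentsWithStats(g.astype(np.uint8));k=1+np.argmax(st[1:,4])
    m=wpts(cc[k]+[cx-22,cy-22],P,.022)[0,:2]
    print(nm,'o',o.round(4),'len',np.linalg.norm(o-i).round(4),'far',np.linalg.norm(o-f).round(4),'mid',((o+f)/2).round(4),'c',c.round(4),'blob',m.round(4),'pointer dir',np.arctan2(d[1],d[0]).round(3),'end2end dir',np.arctan2(*(o-f)[::-1]).round(3),'toolx dir',np.arctan2(Rm[1,0],Rm[0,0]).round(3))
    for cen in (c,m): print('tool delta',(Rm[:2,:2].T@(cen-P[:2])).round(4))
```

```text
[[-0.952  0.305 -0.002]
 [ 0.305  0.952  0.001]]
A o [0.4403 0.0609] len 0.0155 far 0.0344 mid [0.4569 0.0654] c [0.4576 0.0659] blob [0.4579 0.0637] pointer dir -2.862 end2end dir -2.881 toolx dir 2.832
tool delta [0.0626 0.0909]
tool delta [0.0616 0.0889]
B o [ 0.4197 -0.1597] len 0.0152 far 0.0328 mid [ 0.4353 -0.155 ] c [ 0.4373 -0.1562] blob [ 0.4362 -0.1518] pointer dir -2.945 end2end dir -2.849 toolx dir 2.832
tool delta [ 0.0142 -0.1269]
tool delta [ 0.0166 -0.123 ]
```

>>> run_rows(increments=[[0.031, 0.0453, 0, 0], [0.031, 0.0453, 0, 0], [0, 0, 0.03, -0.145], [0, 0, 0.03, -0.145], [0, 0, 0.03, -0.145], [0, 0, 0.03, -0.145], [0, 0, 0.03, 0], [0, 0, 0.015, 0], [0, 0, 0, 0], [0, 0, 0, 0]], jaw=0.035)

```text
t: 4.25
position: [0.4597, 0.0641, 0.0604]
orientation: [0.001, -0.134, 0.991, -0.0]
contact_force: [-0.2, 0.2, -0.2]
finger_gap: 0.0351
gripper_force: 0.0
```

Run:
```python
from h import *
o=arm.get_obs()
im=arm.get_image('wrist');cv2.imwrite('pics/w4.png',im)
cv2.imwrite('pics/c4.png',np.clip(cv2.resize(im[200:360,170:340],None,fx=3.5,fy=3.5)*2.,0,255).astype(np.uint8))
q=o['orientation'];Rm=R.from_quat([q[1],q[2],q[3],q[0]]).as_matrix();print(np.arctan2(Rm[1,0],Rm[0,0]),o['position'],Rm[:2,:2].T@(np.array([.4573,.0655])-o['position'][:2]))
```

```text
-2.8731258338211547 [0.45968763 0.06408446 0.06044185] [0.00192662 0.00199816]
```

>>> run_rows(increments=[[0.002, 0.002, 0, 0], [0, 0, 0.0125, 0], [0, 0, 0, 0]])

```text
t: 4.68
position: [0.4551, 0.0654, 0.0456]
orientation: [-0.001, -0.134, 0.991, 0.0]
contact_force: [-0.3, 0.8, -0.3]
finger_gap: 0.0344
gripper_force: 0.0
```

>>> run_rows(increments=[[0, 0, 0, 0], [0, 0, 0, 0], [0, 0, 0, 0], [0, 0, 0, 0]], jaw=0, grip_n=25)

```text
t: 5.18
position: [0.4564, 0.0653, 0.0469]
orientation: [0.0, -0.134, 0.991, -0.0]
contact_force: [-0.3, 0.7, 0.4]
finger_gap: 0.0121
gripper_force: 25.0
```

Add to h.py:
```python
S2=np.array([.517,.316]);YW=-.19
SEAT={i:S2+.075*(2-i)*np.array([-np.sin(YW),np.cos(YW)]) for i in(1,2,3)}
def to(seat,off=-.001):
    o=arm.get_obs();q=o['orientation'];Rm=R.from_quat([q[1],q[2],q[3],q[0]]).as_matrix()
    yaw=np.arctan2(Rm[1,0],Rm[0,0])
    t=SEAT[seat]-Rm[:2,0]*off
    print(round(o['t'],2),o['position'].round(4),'turn',round((yaw-(np.pi+YW)+np.pi)%(2*np.pi)-np.pi,3),'delta',(Rm[:2,:2].T@(t-o['position'][:2])).round(4))
```

```text
(no output)
```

>>> run_rows(increments=[[0, 0, -0.035, 0], [0, 0, -0.035, 0], [0, 0, 0, 0.153], [0, 0, 0, 0.153], [0, 0, 0, 0.152], [0, 0, 0, 0]])

```text
t: 5.92
position: [0.4562, 0.0653, 0.1167]
orientation: [-0.0, 0.094, 0.996, -0.0]
contact_force: [-0.3, -0.0, -0.2]
finger_gap: 0.0117
gripper_force: 25.0
```

```bash
python3 -c "
from h import *
to(3)"
```

```text
5.92 [0.4562 0.0653 0.1167] turn 0.002 delta [-0.0118  0.1826]
```

>>> run_rows(increments=[[-0.003, 0.0457, 0, 0], [-0.003, 0.0457, 0, 0], [-0.003, 0.0457, 0, 0], [-0.003, 0.0457, 0, 0], [0, 0, 0.015, 0], [0, 0, 0, 0], [0, 0, 0, 0]])

```text
t: 6.8
position: [0.5019, 0.2413, 0.1012]
orientation: [-0.001, 0.095, 0.995, -0.0]
contact_force: [0.0, -0.2, -0.9]
finger_gap: 0.0119
gripper_force: 25.0
```

Run:
```python
from h import *
to(3);arm_im=arm.get_image('side');w=arm.get_image('wrist')
x,y=proj('side',[*SEAT[3],.05]).astype(int)
c=cv2.resize(arm_im[y-40:y+40,x-40:x+40],(400,400),interpolation=2);d=cv2.resize(w[150:310,170:330],(400,400),interpolation=2)
cv2.imwrite('pics/c5.png',np.clip(np.hstack([c,d])*1.8,0,255).astype(np.uint8))
```

```text
6.8 [0.5019 0.2413 0.1012] turn -0.0 delta [0.0003 0.0012]
```

View pics/c5.png

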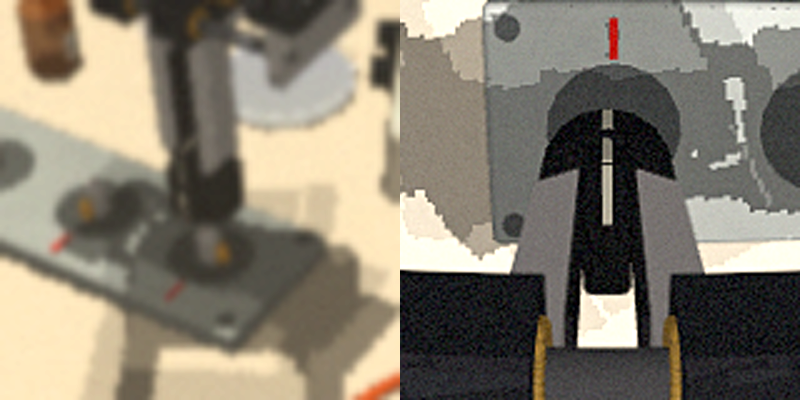

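The wrist crop shows pointer line (x≈607) slightly left of the red mark (x≈613), so about 2 mm to go in +y; skirt front edge at crop row 110, disc front edge at row 66.

Run:
```python
from h import *
P=np.array([0,0,0,1.,0,0,0]) # tool frame
f=lambda x,y,z:wpts((170+(x-400)/2.5-.3,150+y/2.5-.3),P,z)[0].round(4)
h=.1012
print('disc front',f(614,66,h-.015),'left',f(548,115,h-.015),'right',f(681,120,h-.015),'red',f(613,19,h-.015),f(613,59,h-.015))
print('skirt front top',f(607,110,.021),'bottom',f(607,110,.047),'bar top near end',f(607,140,.003))
for x,y in[(508,27),(515,225)]:print('screw',f(x,y,h-.015))
```

```text
disc front [0.0217 0.0016 0.0862] left [ 0.0045 -0.0212  0.0862] right [0.0027 0.0248 0.0862] red [0.0378 0.0012 0.0862] [0.0241 0.0012 0.0862]
skirt front top [ 0.024  -0.0007  0.021 ] bottom [ 0.0169 -0.0008  0.047 ] bar top near end [ 0.0218 -0.0007  0.003 ]
screw [ 0.0353 -0.0341  0.0862]
screw [-0.037  -0.0343  0.0862]
```

>>> run_rows(increments=[[0.0005, 0.0022, 0, 0], [0, 0, 0.008, 0], [0, 0, 0.008, 0], [0, 0, 0.004, 0], [0, 0, 0.004, 0], [0, 0, 0, 0]])

```text
t: 7.65
position: [0.5022, 0.2448, 0.0772]
orientation: [-0.0, 0.095, 0.996, -0.0]
contact_force: [-0.5, 0.3, 0.4]
finger_gap: 0.0119
gripper_force: 25.0
```

```bash
python3 -c "
from h import *
to(3)"
```

```text
7.65 [0.5022 0.2448 0.0772] turn 0.0 delta [-0.0001 -0.0023]
```

>>> run_rows(increments=[[0, 0, 0.003, 0], [0, 0, 0.003, 0], [0, 0, 0.002, 0], [0, 0, 0, 0]])

```text
t: 8.15
position: [0.5031, 0.245, 0.0722]
orientation: [0.0, 0.095, 0.996, -0.0]
contact_force: [-4.4, -2.6, 13.2]
finger_gap: 0.0117
gripper_force: 25.1
```

Stops on the key (about 11 mm above the plate): no fit on seat_3. On to seat_2.

>>> run_rows(increments=[[0, 0, -0.015, 0], [0, 0, -0.015, 0], [0, 0.0375, 0, 0], [0, 0.0375, 0, 0], [0, 0, 0, 0], [0, 0, 0.01, 0], [0, 0, 0.01, 0], [0, 0, 0.004, 0], [0, 0, 0.004, 0], [0, 0, 0.003, 0], [0, 0, 0, 0]])

```text
t: 9.52
position: [0.518, 0.3177, 0.0714]
orientation: [0.001, 0.095, 0.996, -0.001]
contact_force: [-1.5, -4.5, 9.9]
finger_gap: 0.0118
gripper_force: 25.0
```

```bash
python3 -c "
from h import *
to(2)"
```

```text
9.53 [0.518  0.3177 0.0714] turn 0.0 delta [ 0.0017 -0.0018]
```

Blocked on the key again; seat_1 next.

>>> run_rows(increments=[[0, 0, -0.015, 0], [0, 0, -0.016, 0], [0, 0.0375, 0, 0], [0, 0.0375, 0, 0], [0, 0, 0, 0], [0, 0, 0.01, 0], [0, 0, 0.01, 0], [0, 0, 0.004, 0], [0, 0, 0.004, 0], [0, 0, 0.003, 0], [0, 0, 0, 0]])

```text
t: 10.9
position: [0.5308, 0.3918, 0.0684]
orientation: [-0.0, 0.095, 0.995, -0.0]
contact_force: [-0.1, -0.7, -0.7]
finger_gap: 0.0116
gripper_force: 25.0
```

```bash
python3 -c "
from h import *
to(1)"
```

```text
10.9 [0.5308 0.3918 0.0684] turn 0.0 delta [ 0.0003 -0.002 ]
```

No contact below the key height: it fits. Pushing home.

>>> run_rows(increments=[[0, 0, 0.003, 0], [0, 0, 0.003, 0], [0, 0, 0.003, 0], [0, 0, 0.002, 0], [0, 0, 0, 0]])

```text
t: 11.52
position: [0.5311, 0.3921, 0.0619]
orientation: [0.0, 0.095, 0.996, -0.0]
contact_force: [-5.8, -6.1, 17.4]
finger_gap: 0.0115
gripper_force: 25.0
```

>>> run_rows(increments=[[0, 0, -0.0045, 0], [0, 0, 0, 0]])

```text
t: 11.78
position: [0.5311, 0.392, 0.0624]
orientation: [0.0, 0.095, 0.996, -0.0]
contact_force: [0.3, -1.9, 1.2]
finger_gap: 0.0118
gripper_force: 25.0
```

>>> run_rows(increments=[[0, 0, 0, 0], [0, 0, 0, 0], [0, 0, -0.02, 0], [0, 0, -0.02, 0], [0, 0, 0, 0]], jaw=0.03)

```text
t: 12.4
position: [0.5331, 0.3936, 0.1064]
orientation: [0.003, 0.095, 0.995, 0.002]
contact_force: [0.4, -0.6, 0.3]
finger_gap: 0.0299
gripper_force: 0.0
```

>>> run_rows(increments=[[0, 0, 0, 0], [0, 0, 0, 0], [0, 0, 0.01, 0], [0, 0, 0.005, 0], [0, 0, 0.004, 0], [0, 0, 0.004, 0], [0, 0, 0.003, 0], [0, 0, 0, 0]], jaw=0, grip_n=25)

```text
t: 13.4
position: [0.5311, 0.3925, 0.0782]
orientation: [0.0, 0.095, 0.996, 0.0]
contact_force: [-3.0, -1.9, 7.2]
finger_gap: 0.0005
gripper_force: 3.7
```

Tips touch the bar top at 59 mm, so knob A is fully home on seat_1. Up and across for a clear look at knob B.

>>> run_rows(increments=[[0, 0, -0.05, 0], [0, 0, -0.05, 0], [0, 0, -0.045, 0], [-0.0033, -0.0468, 0, 0], [-0.0033, -0.0468, 0, 0], [-0.0033, -0.0468, 0, 0], [-0.0033, -0.0468, 0, 0], [-0.0033, -0.0468, 0, 0], [-0.0033, -0.0468, 0, 0], [-0.0033, -0.0468, 0, 0], [-0.0033, -0.0468, 0, 0], [-0.0033, -0.0468, 0, 0], [-0.0033, -0.0468, 0, 0], [-0.0033, -0.0468, 0, 0], [0, 0, 0, 0], [0, 0, 0, 0]], jaw=0.035)

```text
t: 15.4
position: [0.4693, -0.1199, 0.2213]
orientation: [0.0, 0.095, 0.995, 0.0]
contact_force: [0.4, 1.1, 0.3]
finger_gap: 0.0352
gripper_force: 0.0
```

Run:
```python
from h import *
o=arm.get_obs();P=np.r_[o['position'],o['orientation']]
im=arm.get_image('wrist');cv2.imwrite('pics/w5.png',im);np.save('w5.npy',P)
g=np.linspace(0,511,128);G=np.array([(x,y) for y in range(60,250,2) for x in range(100,420,2)])
W=wpts(G,P,.04);k=np.argmin(np.linalg.norm(W[:,:2]-[.4365,-.154],axis=1));x,y=G[k];print(x,y)
cv2.imwrite('pics/c6.png',np.clip(cv2.resize(im[y-25:y+25,x-25:x+25],(500,500),interpolation=2)*2.,0,255).astype(np.uint8))
```

```text
218 156
```

View pics/c6.png

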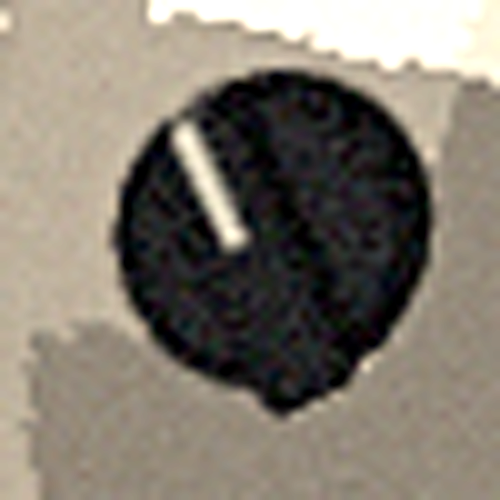

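Pointer line runs from crop (183,125) to (238,245).

Run:
```python
from h import *
P=np.load('w5.npy')
f=lambda a,z=.044:wpts(np.array([193,131])+np.array(a)/10-.45,P,z)[0,:2]
o,i,e=f((183,125)),f((238,245)),f((312,388));d=(o-i)/np.linalg.norm(o-i)
c=o-.018*d;q=P[3:];Rm=R.from_quat([q[1],q[2],q[3],q[0]]).as_matrix()
print(c,((o+e)/2),np.linalg.norm(o-i),np.linalg.norm(o-e),np.arctan2(d[1],d[0]),np.arctan2(*(o-e)[::-1]),np.arctan2(Rm[1,0],Rm[0,0]))
print(Rm[:2,:2].T@(c-P[:2]),Rm[:2,:2].T@((o+e)/2-P[:2]))
```

```text
[ 0.43706088 -0.15554691] [ 0.43594136 -0.15535259] 0.015222885128971408 0.03390980966847155 -2.9227362160695147 -2.8972098020301855 2.951336186982039
[ 0.02492167 -0.04114481] [ 0.02605773 -0.04116571]
```

>>> run_rows(increments=[[0.0253, -0.0406, 0, 0], [0, 0, 0.045, -0.139], [0, 0, 0.045, -0.139], [0, 0, 0.045, -0.139], [0, 0, 0.025, 0], [0, 0, 0, 0], [0, 0, 0, 0]])

```text
t: 16.32
position: [0.438, -0.155, 0.0624]
orientation: [0.001, -0.114, 0.993, -0.001]
contact_force: [-0.3, 0.2, 0.3]
finger_gap: 0.0349
gripper_force: 0.0
```

Run:
```python
from h import *
o=arm.get_obs();q=o['orientation'];Rm=R.from_quat([q[1],q[2],q[3],q[0]]).as_matrix();print(np.arctan2(Rm[1,0],Rm[0,0]),o['position'],Rm[:2,:2].T@(np.array([.4367,-.1552])-o['position'][:2]))
```

```text
-2.9128774729828937 [ 0.43797076 -0.15503417  0.06235232] [0.00127526 0.0001266 ]
```

>>> run_rows(increments=[[0.001, 0, 0.0145, 0], [0, 0, 0, 0], [0, 0, 0, 0]])

```text
t: 16.7
position: [0.4359, -0.1556, 0.0469]
orientation: [0.0, -0.113, 0.994, -0.0]
contact_force: [-0.1, 0.4, -0.3]
finger_gap: 0.0353
gripper_force: 0.0
```

>>> run_rows(increments=[[0, 0, 0, 0], [0, 0, 0, 0], [0, 0, 0, 0]], jaw=0, grip_n=25)

```text
t: 17.08
position: [0.4359, -0.1556, 0.0469]
orientation: [0.0, -0.113, 0.994, -0.0]
contact_force: [0.7, -0.9, 0.6]
finger_gap: 0.0117
gripper_force: 25.0
```

>>> run_rows(increments=[[0, 0, -0.04, 0], [0, 0, -0.04, 0], [0, 0, 0, 0.14], [0, 0, 0, 0.14], [0, 0, 0, 0.14], [0, 0, 0, 0], [0, 0, 0, 0]])

```text
t: 17.95
position: [0.4357, -0.1555, 0.1266]
orientation: [-0.0, 0.095, 0.995, 0.0]
contact_force: [0.0, 0.5, -1.3]
finger_gap: 0.0118
gripper_force: 25.0
```

```bash
python3 -c "
from h import *
to(3,-.001)"
```

```text
17.95 [ 0.4357 -0.1555  0.1266] turn -0.001 delta [0.0105 0.4034]
```

>>> run_rows(increments=[[0.0012, 0.0451, 0, 0], [0.0012, 0.0451, 0, 0], [0.0012, 0.0451, 0, 0], [0.0012, 0.0451, 0, 0], [0.0012, 0.0451, 0, 0], [0.0012, 0.0451, 0, 0], [0.0012, 0.0451, 0, 0], [0.0012, 0.0451, 0, 0], [0.0009, 0.0448, 0, 0], [0, 0, 0.02, 0], [0, 0, 0, 0], [0, 0, 0, 0]])

```text
t: 19.45
position: [0.5032, 0.2442, 0.1069]
orientation: [-0.0, 0.096, 0.995, -0.0]
contact_force: [0.2, -0.7, 0.4]
finger_gap: 0.012
gripper_force: 25.0
```

```bash
python3 -c "
from h import *
to(3,-.001)"
```

```text
19.45 [0.5032 0.2442 0.1069] turn -0.003 delta [ 0.001  -0.0019]
```

>>> run_rows(increments=[[0.0007, 0.0003, 0.01, 0], [0, 0, 0.01, 0], [0, 0, 0.008, 0], [0, 0, 0.004, 0], [0, 0, 0.004, 0], [0, 0, 0.002, 0], [0, 0, 0, 0]])

```text
t: 20.32
position: [0.5038, 0.2452, 0.0719]
orientation: [0.001, 0.096, 0.995, 0.0]
contact_force: [-4.2, -2.9, 15.0]
finger_gap: 0.0119
gripper_force: 25.1
```

Blocked on seat_3's key, so seat_2.

>>> run_rows(increments=[[0, 0, -0.015, 0], [0, 0, -0.016, 0], [0, 0.0375, 0, 0], [0, 0.0375, 0, 0], [0, 0, 0, 0], [0, 0, 0.01, 0], [0, 0, 0.01, 0], [0, 0, 0.004, 0], [0, 0, 0.004, 0], [0, 0, 0.003, 0], [0, 0, 0, 0]])

```text
t: 21.7
position: [0.5168, 0.3184, 0.0685]
orientation: [-0.0, 0.096, 0.995, -0.0]
contact_force: [-0.2, -1.2, -1.1]
finger_gap: 0.012
gripper_force: 24.9
```

```bash
python3 -c "
from h import *
to(2)"
```

```text
21.7 [0.5168 0.3184 0.0685] turn -0.003 delta [ 0.0004 -0.0023]
```

It fits; push home, release, then tap to check height.

>>> run_rows(increments=[[0, 0, 0.003, 0], [0, 0, 0.003, 0], [0, 0, 0.003, 0], [0, 0, 0.002, 0], [0, 0, 0, 0]])

```text
t: 22.32
position: [0.5172, 0.3184, 0.0618]
orientation: [-0.0, 0.096, 0.995, -0.001]
contact_force: [-8.3, -5.4, 19.0]
finger_gap: 0.0121
gripper_force: 25.0
```

>>> run_rows(increments=[[0, 0, -0.0045, 0], [0, 0, 0, 0]])

```text
t: 22.58
position: [0.5172, 0.3184, 0.0624]
orientation: [0.0, 0.096, 0.995, -0.0]
contact_force: [0.3, -1.5, -0.5]
finger_gap: 0.0117
gripper_force: 25.0
```

>>> run_rows(increments=[[0, 0, 0, 0], [0, 0, 0, 0], [0, 0, -0.02, 0], [0, 0, -0.02, 0], [0, 0, 0, 0]], jaw=0.03)

```text
t: 23.2
position: [0.5194, 0.3198, 0.106]
orientation: [0.003, 0.096, 0.995, 0.002]
contact_force: [0.6, -0.6, -0.2]
finger_gap: 0.0301
gripper_force: 0.0
```

>>> run_rows(increments=[[0, 0, 0, 0], [0, 0, 0, 0], [0, 0, 0.01, 0], [0, 0, 0.005, 0], [0, 0, 0.004, 0], [0, 0, 0.004, 0], [0, 0, 0.003, 0], [0, 0, 0, 0]], jaw=0, grip_n=25)

```text
t: 24.2
position: [0.5173, 0.3188, 0.0782]
orientation: [0.0, 0.096, 0.995, 0.0]
contact_force: [-2.7, -1.2, 9.5]
finger_gap: 0.0005
gripper_force: 4.4
```

Home as well. Retreat and take a final check picture.

>>> run_rows(increments=[[0, 0, -0.05, 0], [0, 0, -0.05, 0], [0, 0, -0.04, 0], [0, -0.05, 0, 0], [0, -0.05, 0, 0], [0, -0.05, 0, 0], [0, -0.03, 0, 0], [0, 0, 0, 0], [0, 0, 0, 0]])

```text
t: 25.32
position: [0.4828, 0.1425, 0.2165]
orientation: [0.0, 0.096, 0.995, 0.0]
contact_force: [-0.6, -0.0, 0.3]
finger_gap: -0.0001
gripper_force: 0.0
```

Run:
```python
from h import *
w=arm.get_image('wrist');s=arm.get_image('side')
x,y=proj('side',[*SEAT[2],.03]).astype(int)
cv2.imwrite('pics/c7.png',np.clip(np.hstack([cv2.resize(w[120:300,300:480],(400,400),interpolation=2),cv2.resize(s[y-50:y+50,x-50:x+50],(400,400),interpolation=2)])*1.8,0,255).astype(np.uint8))
```

```text
(no output)
```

View pics/c7.png

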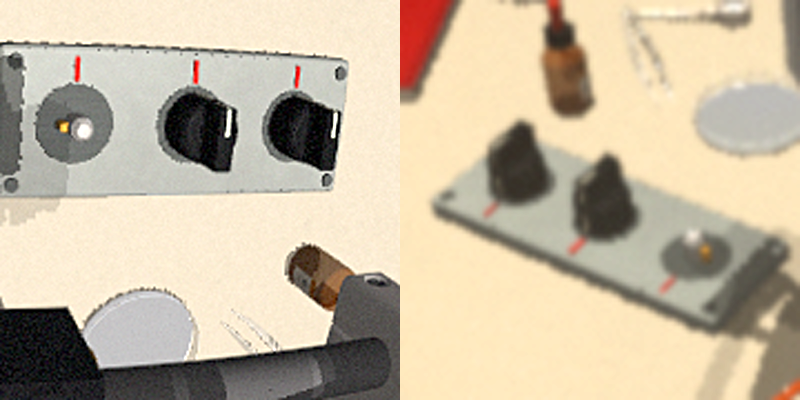

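Both knobs sit on seats 1 and 2 with their pointers parallel to the marks. Seat 3 is empty and the reagent bottle is upright.

```bash
python3 -c "
from station import arm
print(arm.finish_job())"
```

```text
the job is handed in; nothing more can be done
None
```

Job handed in at about 25 s: the knob that lay nearest the board is fully home on seat_1 and the other on seat_2, pointers at their marks and released, and seat_3 is empty.

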